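Stop the levelling plate from rocking

ROBOT

A 6-joint arm with a two-finger parallel gripper is mounted at the origin on a cart in front of the work surface, level with it; the furniture and walls round the work are solid. World frame = base frame: x ahead of the robot, y to its left, z up, the work surface at z = 0. Lengths are in m, angles in rad, forces in N, time in s.
With the tool pointing down it reaches from about 0.325 to 0.775 m from the base axis. Payload 5.5 kg.
Tool frame: the origin (TCP) lies midway between the tips of the shut fingers; the grasp point (between the pads) lies 19 mm behind it; z points along the fingers, y is the line along which they close (so a half turn about z gives the same grasp; the last joint's range is limited). The gripper opens to 88 mm and grips with 3 to 60 N. Pads are 20 mm wide; open, the fingers measure 115 mm over their backs; the gripper's body (75 mm by 178 mm) begins 61 mm behind the grasp point.
Start: joints at [-1.383, 0.091, 1.231, -0, 1.82, -0.057], TCP at [0.145, -0.582, 0.223] pointing down, gripper open.
Joint ranges: [-2.87, 2.87], [-0.86, 2.18], [0.17, 2.46], [-1.51, 4.65], [0.06, 2.69], [-2.65, 2.65]. Speed limits (rad/s): [2.57, 2.57, 3.01, 3.14, 3.14, 3.14].

INTERFACE

Orientations are given as [roll, pitch, yaw] about the fixed x, y, z axes, in that order (R = Rz(yaw) Ry(pitch) Rx(roll)).
In Python, from cell import arm, imaging, search_frame, outline_of, place_of gives the robot as it stands.
- The arm moves only by the tool move_arm, never from a script. Its argument "plan" is a list of rows, each a list of 6 numbers: the shift along the tool's x, y, z in units of 40 mm (1.0 is 40 mm), then the turn, a rotation vector about the tool's x, y, z in units of 6 degrees (1.0 is 6 degrees). A call has 1 to 20 rows; each row shifts and turns the commanded pose from where the row before left it, along the tool's axes as they then stand; what a row does not reach is not made up. A row lasts 1/10 s, in which the tool goes at most 50 mm and 8.59 degrees, less where a joint would pass 70% of its speed; a pose out of reach is approached as far as the arm can. A call is refused whole if a number of a shift passes 1 or a number of a turn 1, either way. A call with a gripper value outside its range is refused whole. "gripper" is the opening, from 0 (shut) to 1 (fully open), set as the call begins (left out, the last holds). The fingers move at their own pace and stop on an object; "newtons" is the grip in N (left out, the last holds). Time passes only in rows, so rows that do not move let the fingers close. It gives the time, the measured TCP pose, the force, the opening and the grip force at its end, in the units of the state.
- arm.sense(): the state, without advancing time (a new reading comes with each control period).
- imaging.read_camera(name): name is "scene" or "top" or "wrist"; returns (picture, depth): 480x640x3 uint8, red, green, blue; 480x640 float32, m along the optical axis (not along the pixel's ray), 0 where there is no reading.
- imaging.camera_info(name): a dict with "mtx" (3x3 intrinsics, pixels), "eye" and "rotation" of the camera in the world; the wrist camera has in their place "T_tool_cam" (4x4, takes a point from camera to tool coordinates, whose origin is the TCP and whose axes are the flange's). Camera axes: x right, y up, looking along -z (the intrinsics and any distortion apply to the point x, -y, -z); pixel columns grow to the right and rows downward; lengths in m; the calibration is good to about 2 mm. A picture is of the moment at which its call begins: read the wrist's pose just before it. camera_info takes no time and is no camera call.
- arm.job_done(): hands the job in; it is judged then, once.
Trained networks look in the newest picture that a camera, given by its name, has taken for a name from the list of things; names that differ only in an ending like _2 or _b are one class to them, and where a whole thing is asked for, a point or a joint stands for the part that bears it (a point fixed in the world has none). Each returns a list of dicts, best first, with "conf" (0 to 1); they miss things now and then, are a little off and sometimes report something else, mostly with a low value. They report only what shows in the picture. A call takes as long as a camera call.
- search_frame(camera, target): "rect" ([left, top, width, height] in pixels, round what is visible of it).
- outline_of(camera, target): "pixels" (480x640 bool, what is visible of it) and "rect" ([left, top, width, height] in pixels, round what is visible of it).
- place_of(camera, target): "at" ([row, column] in pixels: a listed point, or the origin of a listed thing).
The state is a dict: "clock": time; "joint_pos": joint angles; "qvel": joint speeds; "effort": joint torques, N m; "position": TCP position; "orientation": TCP orientation; "contact_force": force on the tool from outside, world axes, zero at the start; "ft_torque": the same for the moment, N m; "gripper_width": finger opening in m; "gripper_force": force on a finger pad.
Only numpy, scipy, OpenCV 4.12 (cv2) and the standard library are available. Lean on these libraries where they do the work, as an engineer would, in place of code of your own. Each camera call takes 0.05 s, during which the arm holds its last target. There are 200 camera calls.

TASK

One corner of the square levelling plate on the bench rocks. Press down lightly on the plate's corners, one at a time, until you find the one that gives, then press the steel shim tab at that same corner down flat, leave the other three tabs standing up, and draw the hand clear. Work with the fingertips only: grasp and lift nothing, and leave the bottles, cap, tin and dish where they stand.

Things in the scene. Friction and masses are not known exactly. Their poses are not given: they have to be found in the camera images.
- base: levelling base: grey square tray, 142 mm square, rim 31 mm high, fixed to the bench; origin at the centre of its underside on the bench, z up, x and y along its sides (corners lie on its diagonals). Below the plate four hidden rubber pads, one under each corner mark, carry the corners; one pad, a different one from run to run, is worn 5 mm thinner, and only that corner gives
- plate: aluminium plate in the base, 130 mm square, 10 mm thick, on a central spring pivot; 4 mm high, 22 mm wide bolt head at its middle. Unpressed it is level, its top 36 mm above the bench. Origin on the pivot at its centre, 14 mm below its top; z is its normal. Do not hit it: more than 60 N would damage it; 5 to 20 N is plenty
- corner_1 (a point): centre of the 15 mm ring mark on the plate's top at its +x +y corner in the base's frame, 62 mm from the plate's centre along the diagonal, straight above that corner's pad: the place to press the corner. On the worn corner it sinks about 5 mm under some 2.5 N and springs back on release (a flat fingertip goes down 3 to 5 mm, as the plate tilts under it); on the others under 1 mm
- corner_2 (a point): centre of the 15 mm ring mark on the plate's top at its -x +y corner in the base's frame, 62 mm from the plate's centre along the diagonal, straight above that corner's pad: the place to press the corner. On the worn corner it sinks about 5 mm under some 2.5 N and springs back on release (a flat fingertip goes down 3 to 5 mm, as the plate tilts under it); on the others under 1 mm
- corner_3 (a point): centre of the 15 mm ring mark on the plate's top at its -x -y corner in the base's frame, 62 mm from the plate's centre along the diagonal, straight above that corner's pad: the place to press the corner. On the worn corner it sinks about 5 mm under some 2.5 N and springs back on release (a flat fingertip goes down 3 to 5 mm, as the plate tilts under it); on the others under 1 mm
- corner_4 (a point): centre of the 15 mm ring mark on the plate's top at its +x -y corner in the base's frame, 62 mm from the plate's centre along the diagonal, straight above that corner's pad: the place to press the corner. On the worn corner it sinks about 5 mm under some 2.5 N and springs back on release (a flat fingertip goes down 3 to 5 mm, as the plate tilts under it); on the others under 1 mm
- tab_1 (a point): where to press shim 1: on the upper face of its steel tab, 20 mm wide, 12 mm short of the tip. The tab stands out of the base beside corner_1, outward along the diagonal. Up, it slopes up and outward by 15 degrees, this point 24 mm above the bench and 120 mm from the base's centre; flat, it is level, this point 15 mm above the bench, 122 mm from the centre
- shim_1 (a joint): hinge of the shim at corner_1: 0 = tab up (as at the start), 0.26 rad = pressed flat. About 3 N moves it and it stays where it is left; it hinges 88 mm from the base's centre. Flat, it raises its pad by 5 mm; under a sound corner there is no room for that, so it jams or tilts the plate
- tab_2 (a point): where to press shim 2: on the upper face of its steel tab, 20 mm wide, 12 mm short of the tip. The tab stands out of the base beside corner_2, outward along the diagonal. Up, it slopes up and outward by 15 degrees, this point 24 mm above the bench and 120 mm from the base's centre; flat, it is level, this point 15 mm above the bench, 122 mm from the centre
- shim_2 (a joint): hinge of the shim at corner_2: 0 = tab up (as at the start), 0.26 rad = pressed flat. About 3 N moves it and it stays where it is left; it hinges 88 mm from the base's centre. Flat, it raises its pad by 5 mm; under a sound corner there is no room for that, so it jams or tilts the plate
- tab_3 (a point): where to press shim 3: on the upper face of its steel tab, 20 mm wide, 12 mm short of the tip. The tab stands out of the base beside corner_3, outward along the diagonal. Up, it slopes up and outward by 15 degrees, this point 24 mm above the bench and 120 mm from the base's centre; flat, it is level, this point 15 mm above the bench, 122 mm from the centre
- shim_3 (a joint): hinge of the shim at corner_3: 0 = tab up (as at the start), 0.26 rad = pressed flat. About 3 N moves it and it stays where it is left; it hinges 88 mm from the base's centre. Flat, it raises its pad by 5 mm; under a sound corner there is no room for that, so it jams or tilts the plate
- tab_4 (a point): where to press shim 4: on the upper face of its steel tab, 20 mm wide, 12 mm short of the tip. The tab stands out of the base beside corner_4, outward along the diagonal. Up, it slopes up and outward by 15 degrees, this point 24 mm above the bench and 120 mm from the base's centre; flat, it is level, this point 15 mm above the bench, 122 mm from the centre
- shim_4 (a joint): hinge of the shim at corner_4: 0 = tab up (as at the start), 0.26 rad = pressed flat. About 3 N moves it and it stays where it is left; it hinges 88 mm from the base's centre. Flat, it raises its pad by 5 mm; under a sound corner there is no room for that, so it jams or tilts the plate
- reagent_0: bystander, loose on the bench: small brown glass bottle, 34 mm wide, 75 mm tall; origin at the centre of its underside
- reagent_1: bystander, loose on the bench: small brown glass bottle, 34 mm wide, 75 mm tall; origin at the centre of its underside
- cap_2: bystander, loose on the bench: black screw cap of a culture bottle, 59 mm wide, 28 mm tall; origin at the centre of its underside
- swab_tin: bystander, loose on the bench: round open tin of swabs, 61 mm wide, 35 mm tall; origin at the centre of its underside
- petri_0: bystander, loose on the bench: lidded round dish, 90 mm wide, 15 mm tall; origin at the centre of its underside

How it is judged:
On the way, in this order (a step that is already met when the one before it is completed fails the run):
1. the corner that rocks has been pressed down by 3 mm or more with the fingers over it, all four tabs still up (((z of corner_1 in the frame of base below 0.033 m and contact force between the fingers and plate above 1 N and horizontal distance between the grasp point and corner_1 below 0.04 m) or (z of corner_2 in the frame of base below 0.033 m and contact force between the fingers and plate above 1 N and horizontal distance between the grasp point and corner_2 below 0.04 m) or (z of corner_3 in the frame of base below 0.033 m and contact force between the fingers and plate above 1 N and horizontal distance between the grasp point and corner_3 below 0.04 m) or (z of corner_4 in the frame of base below 0.033 m and contact force between the fingers and plate above 1 N and horizontal distance between the grasp point and corner_4 below 0.04 m)) and value of joint each of shim_1, shim_2, shim_3, shim_4 below 0.06 rad), for 0.1 s.
2. the shim tab at that corner is pressed flat and the plate is level (((value of joint shim_1 above 0.21 rad and value of joint each of shim_2, shim_3, shim_4 below 0.06 rad) or (value of joint shim_2 above 0.21 rad and value of joint each of shim_1, shim_3, shim_4 below 0.06 rad) or (value of joint shim_3 above 0.21 rad and value of joint each of shim_1, shim_2, shim_4 below 0.06 rad) or (value of joint shim_4 above 0.21 rad and value of joint each of shim_1, shim_2, shim_3 below 0.06 rad)) and angle between plate's own z axis and vertical below 0.02 rad), for 0.2 s.
At the end, for the whole second after the job is handed in: exactly one shim is flat (joint above 0.21 rad) and the other three are up (below 0.06 rad), the plate is level within 0.02 rad (so the flat shim is the one at the worn corner), and the bystanders are at rest (all of step 2 and linear speed of each of reagent_0, reagent_1, cap_2, swab_tin, petri_0 below 0.01 m/s); the robot touches nothing.
It fails at once if the plate was pressed with more than 60 N (contact force between any of the fingers, the arm and plate above 60 N).
It fails at once if a bystander was lifted, carried or moved by more than 15 mm (distance of any of reagent_0, reagent_1, cap_2, swab_tin, petri_0 from where it was at the start of the episode above 0.015 m).
It also fails if it takes over 51 s, if anything falls off the work surface, if the arm or the gripper's body presses on something with over 40 N, if the wrist force passes 120 N, or if a joint passes its speed limit or range.

## Working session

There is one attempt and no reset: what is moved stays moved. The work goes in short steps, Python scripts to look and compute and a tool call to move; the robot and the scene stay as the last step left them, time stands still between calls to the robot, and variables do not carry over. Pictures are saved under pics/ and viewed, at most 10 in all, crops included, and the job is handed in when it is done.

Besides the shell and the picture viewer there is one more tool, called after "Request:" as name(argument=value, ...), one argument or row to a line, values as JSON. move_arm: Moves the arm, as the interface text tells. Its arguments: {"type":"object","properties":{"plan":{"type":"array"},"gripper":{"type":"number"},"newtons":{"type":"number"}},"required":["plan"]}

```bash
mkdir -p pics
cat > h.py <<'E'
import numpy as np, cv2
from cell import arm, imaging, search_frame, outline_of, place_of
from scipy.spatial.transform import Rotation as Ro
def campose(n):
    i=imaging.camera_info(n)
    if n!='wrist': return np.array(i['mtx']),np.array(i['eye']),np.array(i['rotation']),i
    s=arm.sense();T=np.eye(4);T[:3,:3]=Ro.from_euler('xyz',s['orientation']).as_matrix();T[:3,3]=s['position']
    T=T@np.array(i['T_tool_cam']);return np.array(i['mtx']),T[:3,3],T[:3,:3],i
def ray(c,row,col):
    K,e,R,i=c;d=np.linalg.inv(K)@[col,row,1];return e,R@[d[0],-d[1],-1]
def atz(c,row,col,z):
    e,d=ray(c,row,col);return e+d*(z-e[2])/d[2]
def atd(c,row,col,D):
    e,d=ray(c,row,col);return e+d*D
E
python3 - <<'E'
from h import *
for n in('top','scene'):
    c=campose(n);p,D=imaging.read_camera(n)
    cv2.imwrite(f'pics/{n}.png',p[:,:,::-1])
    print(n,c[1],{k:v for k,v in c[3].items() if k not in('mtx','eye','rotation')})
    for t in['base','plate','corner_1','tab_1','reagent_0','cap_2','swab_tin','petri_0']:
        for r in place_of(n,t)[:5]:
            a=r['at'];d=D[min(479,int(a[0])),min(639,int(a[1]))]
            print(t,round(r['conf'],2),np.round(a,1),np.round(atd(c,*a,d),3))
print(arm.sense())
E
```

```text
top [0.49423396 0.01271016 0.99545004] {}
base 0.83 [245.2 282.8] [2.012 1.53  2.513]
plate 0.72 [242.7 283.7] [2.019 1.537 2.52 ]
corner_1 0.89 [273.2 267.4] [2.016 1.534 2.517]
corner_1 0.85 [255.2 312.9] [2.022 1.54  2.523]
corner_1 0.63 [219.  299.2] [2.032 1.55  2.533]
corner_1 0.62 [232.1 250.5] [2.024 1.543 2.525]
tab_1 0.61 [191.6 310.7] [2.063 1.582 2.564]
tab_1 0.58 [295.  250.5] [2.046 1.565 2.548]
tab_1 0.52 [270.4 340.4] [2.047 1.566 2.549]
tab_1 0.47 [213.6 227. ] [2.044 1.562 2.545]
reagent_0 0.61 [268.1 207.9] [1.984 1.502 2.485]
reagent_0 0.5 [221.9 354. ] [1.977 1.496 2.479]
reagent_0 0.43 [332.8 302.3] [2.039 1.558 2.54 ]
cap_2 0.55 [168.4 242.4] [2.053 1.572 2.554]
swab_tin 0.65 [150.  289.5] [2.062 1.581 2.563]
petri_0 0.87 [331.8 303.1] [2.043 1.562 2.545]
scene [0.24821817 0.71901687 0.42376146] {}
base 0.58 [283.1 306.2] [2.224 2.695 2.4  ]
plate 0.86 [269.2 304. ] [2.32  2.791 2.495]
plate 0.74 [307.4 362. ] [2.217 2.688 2.393]
plate 0.21 [279. 330.] [2.284 2.755 2.46 ]
corner_1 0.88 [244.7 280.6] [2.462 2.933 2.637]
corner_1 0.87 [274.6 270. ] [2.234 2.704 2
[... 606 characters left out ...]
2.598]
{'clock': 0.9, 'joint_pos': array([-1.38270934e+00,  9.10568422e-02,  1.23069134e+00, -7.32102015e-06,
        1.81982602e+00, -5.66906415e-02]), 'qvel': array([ 0.00097408, -0.00083794, -0.00063779, -0.00043427,  0.00206494,
        0.00019488]), 'effort': array([ 6.40849867e-04, -4.46190190e+01, -4.06507266e+01,  6.99092285e-02,
        1.95195823e-02, -1.85845903e-05]), 'position': array([ 0.14540647, -0.5821186 ,  0.22266196]), 'orientation': array([3.14157463e+00, 8.12959479e-06, 2.44775828e-01]), 'contact_force': array([-0.67439813,  0.18340455,  0.00495011]), 'ft_torque': array([-0.01605793,  0.00148388,  0.01114318]), 'gripper_force': 0.0, 'gripper_width': 0.08750375511310146}
```

Run:
```python
from h import *
for n in('top','scene','wrist'): print(imaging.camera_info(n))
```

```text
{'mtx': array([[496.50654633,   0.        , 328.24035256],
       [  0.        , 496.50654633, 241.05465984],
       [  0.        ,   0.        ,   1.        ]]), 'eye': array([0.49423396, 0.01271016, 0.99545004]), 'rotation': array([ 0.06843876,  0.00411977, -1.59843431])}
{'mtx': array([[551.07097441,   0.        , 317.51289318],
       [  0.        , 551.07097441, 234.23430455],
       [  0.        ,   0.        ,   1.        ]]), 'eye': array([0.24821817, 0.71901687, 0.42376146]), 'rotation': array([ 1.10694695,  0.0139614 , -2.70649557])}
{'mtx': array([[416.27192617,   0.        , 321.03215554],
       [  0.        , 416.27192617, 239.54357659],
       [  0.        ,   0.        ,   1.        ]]), 'T_tool_cam': array([[ 3.47425173e-04,  9.57343138e-01,  2.88953277e-01,
         8.07990091e-02],
       [ 9.99999940e-01, -3.37114953e-04, -8.54479498e-05,
         3.94203966e-04],
       [ 1.56074621e-05,  2.88953289e-01, -9.57343197e-01,
        -1.62477284e-01],
       [ 0.00000000e+00,  0.00000000e+00,  0.00000000e+00,
         1.00000000e+00]])}
```

View pics/top.png

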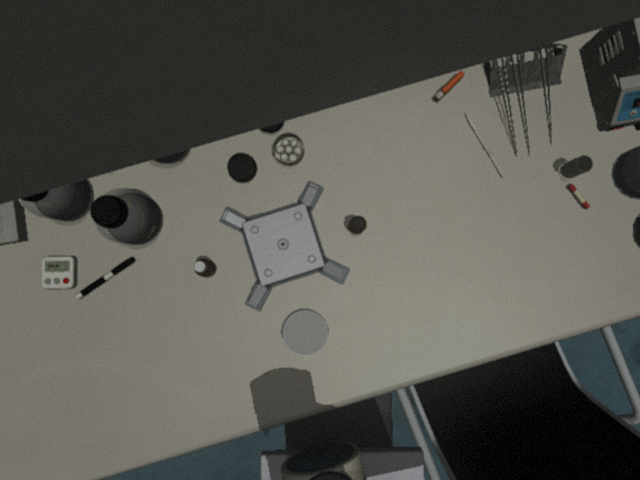

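View pics/scene.png

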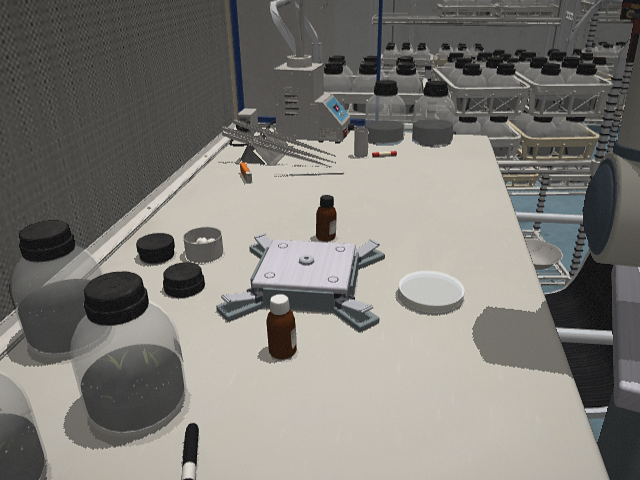

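Run:
```python
from h import *
import h
out={}
for mode in('rotvec','xyz'):
  for n in('top','scene'):
    i=imaging.camera_info(n)
    R=(Ro.from_rotvec(i['rotation']) if mode=='rotvec' else Ro.from_euler('xyz',i['rotation'])).as_matrix()
    c=(i['mtx'],i['eye'],R,i); p,D=imaging.read_camera(n)
    for t in['base','plate','corner_1','tab_1','reagent_0','cap_2','swab_tin','petri_0']:
        for r in place_of(n,t)[:5]:
            a=r['at'];d=D[min(479,int(a[0])),min(639,int(a[1]))]
            z={'corner_1':.036,'tab_1':.024}.get(t,.0)
            print(mode,n,t,round(r['conf'],2),np.round(a,1),np.round(atd(c,*a,d),3),np.round(atz(c,*a,z),4)[:2])
```

```text
rotvec top base 0.68 [245.6 282.3] [0.528 0.145 0.044] [0.5291 0.151 ]
rotvec top base 0.45 [272.  266.1] [0.478 0.177 0.044] [0.4768 0.185 ]
rotvec top plate 0.89 [244.  280.8] [0.531 0.147 0.046] [0.5324 0.1539]
rotvec top plate 0.55 [272.4 342.6] [0.473 0.03  0.028] [0.4719 0.031 ]
rotvec top plate 0.48 [229.7 251.9] [0.56  0.203 0.043] [0.563  0.2121]
rotvec top corner_1 0.97 [273.4 266.5] [0.475 0.177 0.044] [0.4747 0.1781]
rotvec top corner_1 0.9 [228.4 253.6] [0.563 0.201 0.04 ] [0.563  0.2015]
rotvec top corner_1 0.77 [254.7 314.8] [0.508 0.083 0.036] [0.5084 0.0831]
rotvec top corner_1 0.71 [219.1 297.9] [0.578 0.114 0.037] [0.5785 0.1142]
rotvec top tab_1 0.75 [299.3 252. ] [0.425 0.208 0.034] [0.4244 0.2099]
rotvec top tab_1 0.73 [214.9 227.5] [0.591 0.253 0.034] [0.5923 0.2554]
rotvec top tab_1 0.54 [274.3 340.7] [0.469 0.034 0.027] [0.4689 0.0343]
rotvec top reagent_0 0.68 [224.9 354.3] [0.561 0.005 0.072] [0.5664 0.0048]
rotvec top reagent_0 0.57 [268.4 207. ] [0.488 0.285 0.069] [0.4872 0.3055]
rotvec top cap_2 0.76 [170.3 243.2] [0.679 0.221 0.031] [0.6847 0.2274]
rot
[... 3166 characters left out ...]
3 232.8] [0.612 0.214 0.024] [0.6119 0.2145]
xyz scene tab_1 0.74 [240.7 264.4] [0.661 0.045 0.021] [0.658  0.0509]
xyz scene tab_1 0.68 [310.8 359.2] [0.449 0.175 0.026] [0.4502 0.1723]
xyz scene tab_1 0.58 [247.4 371.7] [0.496 0.    0.022] [0.4942 0.0047]
xyz scene reagent_0 0.84 [351.2 280.9] [0.51  0.271 0.012] [0.5181 0.2573]
xyz scene reagent_0 0.56 [240.3 324.6] [ 0.587 -0.023  0.004] [ 0.5901 -0.0308]
xyz scene cap_2 0.82 [285.8 182. ] [0.701 0.207 0.018] [0.7213 0.1839]
xyz scene cap_2 0.51 [298.3 430.4] [0.378 0.094 0.015] [0.383  0.0714]
xyz scene swab_tin 0.6 [255.4 204.7] [0.731 0.112 0.012] [0.7451 0.0939]
xyz scene petri_0 0.77 [297.1 432. ] [0.377 0.091 0.016] [0.3818 0.0675]
```

```bash
sed -i "s/np.array(i\['rotation'\]),i/Ro.from_euler('xyz',i['rotation']).as_matrix(),i/" h.py
cat > fit.py <<'E'
from h import *
import sys
def fit(n,z0):
    c=campose(n);p,D=imaging.read_camera(n)
    o=outline_of(n,'plate')
    v,u=np.mgrid[:480,:640]
    K,e,R,_=c
    d=np.stack([(u-K[0,2])/K[0,0],-(v-K[1,2])/K[1,1],-np.ones_like(u,float)],-1)@R.T
    P=e+d*D[...,None]
    if not o: print('none');return
    m=o[0]['pixels']&(D>0)&(abs(P[...,2]-z0)<.02)
    print(n,'conf',o[0]['conf'],m.sum(),'z med',np.median(P[m][:,2]))
    # project the outline on plate plane, rect fit
    Q=e+d*((z0-e[2])/d[...,2])[...,None]
    m8=cv2.morphologyEx(m.astype(np.uint8),cv2.MORPH_OPEN,np.ones((3,3)))>0
    r=cv2.minAreaRect((Q[m8][:,:2]*1000).astype(np.float32));print('rect',r,'mean',Q[m8].mean(0))
    pts=[]
    for t,z in(('corner_1',.036),('tab_1',.024)):
        for q in place_of(n,t)[:6]:
            w=atz(c,*q['at'],z)[:2];pts.append((t,round(q['conf'],2),np.round(w,4)));print(*pts[-1])
E
python3 - <<'E'
from fit import *
fit('top',.036);fit('scene',.036)
E
```

```text
top conf 0.95 4369 z med 0.036215163242905524
rect ((555.9310302734375, 103.43363952636719), (130.147216796875, 131.35292053222656), 16.33564567565918) mean [0.55548715 0.10256993 0.036     ]
corner_1 0.88 [0.5849 0.1671]
corner_1 0.79 [0.6042 0.0707]
corner_1 0.75 [0.5311 0.042 ]
corner_1 0.74 [0.5063 0.1353]
tab_1 0.63 [ 0.4968 -0.0048]
tab_1 0.58 [0.6619 0.044 ]
tab_1 0.5 [0.447  0.1608]
tab_1 0.46 [0.6151 0.2107]
scene conf 0.84 4422 z med 0.03529401906024235
rect ((554.6356811523438, 111.83331298828125), (129.46600341796875, 142.0356903076172), 16.522375106811523) mean [0.552543   0.11499331 0.036     ]
corner_1 0.82 [0.5092 0.1323]
corner_1 0.81 [0.61  0.066]
corner_1 0.59 [0.5266 0.0402]
corner_1 0.58 [0.5873 0.1569]
tab_1 0.75 [0.4516 0.1661]
tab_1 0.65 [0.6588 0.0565]
tab_1 0.54 [0.6115 0.2164]
tab_1 0.54 [ 0.503  -0.0064]
tab_1 0.36 [0.5783 0.007 ]
tab_1 0.24 [0.541  0.1384]
```

Request:
move_arm(
  plan=[
    [0.72, -0.72, 0, 0, 0, 0],
    [0.72, -0.72, 0, 0, 0, 0],
    [0.72, -0.72, 0, 0, 0, 0],
    [0.72, -0.72, 0, 0, 0, 0],
    [0.72, -0.72, 0, 0, 0, 0],
    [0.72, -0.72, 0, 0, 0, 0],
    [0.72, -0.72, 0, 0, 0, 0],
    [0.72, -0.72, 0, 0, 0, 0],
    [0.72, -0.72, 0, 0, 0, 0],
    [0.72, -0.72, 0, 0, 0, 0],
    [0.72, -0.72, 0, 0, 0, 0],
    [0.72, -0.72, 0, 0, 0, 0],
    [0.72, -0.72, 0, 0, 0, 0],
    [0.72, -0.72, 0, 0, 0, 0],
    [0.72, -0.72, 0, 0, 0, 0],
    [0.72, -0.72, 0, 0, 0, 0],
    [0.72, -0.72, 0, 0, 0, 0],
    [0.72, -0.72, 0, 0, 0, 0],
    [0, 0, 1, 0, 0, 0],
    [0, 0, 1, 0, 0, 0],
  ],
  gripper=0,
)

```text
clock: 5.1
position: [0.524, 0.0479, 0.1429]
orientation: [3.141, -0.003, 0.247]
contact_force: [0.0, 0.4, -1.9]
gripper_width: 0.0003
gripper_force: 0.0
```

Run:
```python
from fit import *
fit('wrist',.036)
p,D=imaging.read_camera('wrist');cv2.imwrite('pics/w1.png',p[:,:,::-1])
c=campose('wrist');K,e,R,_=c
# project model
for a in(61.4,151.4,-118.6,-28.6):
  for rad,z in((.062,.036),(.12,.024)):
    w=np.array([.556+rad*np.cos(np.radians(a)),.104+rad*np.sin(np.radians(a)),z]);q=R.T@(w-e)
    print(a,rad,np.round(w,4),np.round([K[1,2]-K[1,1]*q[1]/-q[2],K[0,2]+K[0,0]*q[0]/-q[2]]))
```

```text
wrist conf 0.74 40999 z med 0.03641009664439504
rect ((560.219482421875, 102.20763397216797), (129.8308563232422, 129.652587890625), 16.21026611328125) mean [0.56453749 0.10336442 0.036     ]
corner_1 0.86 [0.5042 0.1304]
corner_1 0.8 [0.6145 0.0738]
corner_1 0.7 [0.5906 0.1553]
corner_1 0.62 [0.5315 0.0475]
tab_1 0.89 [0.6653 0.0446]
tab_1 0.62 [0.4545 0.16  ]
tab_1 0.61 [ 0.5039 -0.0032]
tab_1 0.59 [0.6155 0.2108]
61.4 0.062 [0.5857 0.1584 0.036 ] [103. 169.]
61.4 0.12 [0.6134 0.2094 0.024 ] [ 37. 100.]
151.4 0.062 [0.5016 0.1337 0.036 ] [238. 188.]
151.4 0.12 [0.4506 0.1614 0.024 ] [289. 145.]
-118.6 0.062 [0.5263 0.0496 0.036 ] [233. 317.]
-118.6 0.12 [ 0.4986 -0.0014  0.024 ] [280. 375.]
-28.6 0.062 [0.6104 0.0743 0.036 ] [ 97. 310.]
-28.6 0.12 [0.6614 0.0466 0.024 ] [ 24. 374.]
```

View pics/w1.png

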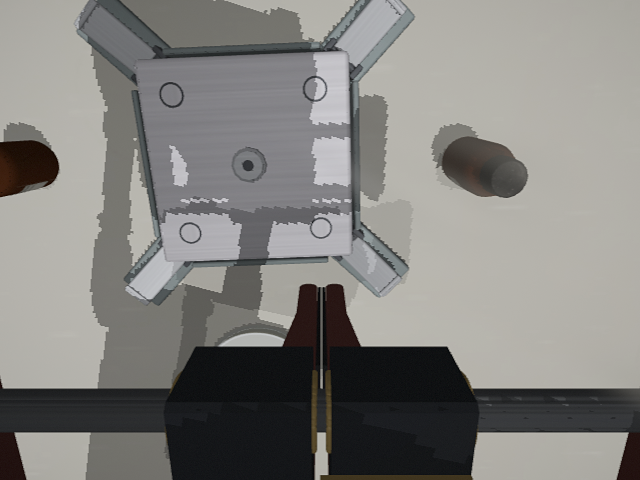

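Request:
move_arm(
  plan=[
    [0.14, 0.03, 0.9, 0, 0, 0],
    [0, 0, 0.9, 0, 0, 0],
    [0, 0, 0.6, 0, 0, 0],
    [0, 0, 0.2, 0, 0, 0],
    [0, 0, 0.05, 0, 0, 0],
    [0, 0, 0.05, 0, 0, 0],
    [0, 0, 0, 0, 0, 0],
  ],
)

```text
clock: 6.05
position: [0.5297, 0.0466, 0.0368]
orientation: [3.141, -0.003, 0.245]
contact_force: [0.2, 0.7, 0.6]
gripper_width: 0.0007
gripper_force: 0.0
```

Request:
move_arm(
  plan=[
    [0, 0, 0.05, 0, 0, 0],
    [0, 0, 0, 0, 0, 0],
  ],
)

```text
clock: 6.25
position: [0.5298, 0.0465, 0.0358]
orientation: [3.14, -0.004, 0.245]
contact_force: [-2.6, -0.3, 8.2]
gripper_width: 0.0004
gripper_force: 4.2
```

Request:
move_arm(
  plan=[
    [0, 0, 0.05, 0, 0, 0],
    [0, 0, 0, 0, 0, 0],
  ],
)

```text
clock: 6.45
position: [0.5299, 0.0465, 0.0355]
orientation: [3.14, -0.004, 0.245]
contact_force: [-6.3, -1.9, 16.1]
gripper_width: 0.0004
gripper_force: 8.4
```

Request:
move_arm(
  plan=[
    [0, 0, -0.5, 0, 0, 0],
    [0.73, -0.04, 0, 0, 0, 0],
    [0.73, -0.04, 0, 0, 0, 0],
    [0.74, -0.05, 0, 0, 0, 0],
    [0, 0, 0.3, 0, 0, 0],
    [0, 0, 0.1, 0, 0, 0],
    [0, 0, 0.05, 0, 0, 0],
    [0, 0, 0, 0, 0, 0],
    [0, 0, 0, 0, 0, 0],
  ],
)

```text
clock: 7.35
position: [0.6138, 0.0733, 0.0358]
orientation: [3.141, -0.006, 0.245]
contact_force: [1.2, 1.1, 8.7]
gripper_width: 0.0004
gripper_force: 4.1
```

Request:
move_arm(
  plan=[
    [0, 0, -0.45, 0, 0, 0],
    [-0.03, -0.73, 0, 0, 0, 0],
    [-0.03, -0.73, 0, 0, 0, 0],
    [-0.03, -0.72, 0, 0, 0, 0],
    [0, 0, 0.3, 0, 0, 0],
    [0, 0, 0.1, 0, 0, 0],
    [0, 0, 0.05, 0, 0, 0],
    [0, 0, 0, 0, 0, 0],
    [0, 0, 0, 0, 0, 0],
  ],
)

```text
clock: 8.25
position: [0.588, 0.1557, 0.0328]
orientation: [3.141, 0.001, 0.244]
contact_force: [-1.3, 0.8, 1.8]
gripper_width: 0.0006
gripper_force: 1.1
```

Request:
move_arm(
  plan=[
    [0, 0, 0.05, 0, 0, 0],
    [0, 0, 0.04, 0, 0, 0],
    [0, 0, 0, 0, 0, 0],
    [0, 0, 0, 0, 0, 0],
  ],
)

```text
clock: 8.65
position: [0.5884, 0.156, 0.0314]
orientation: [3.141, -0.001, 0.244]
contact_force: [-5.9, -1.4, 12.0]
gripper_width: 0.0004
gripper_force: 5.7
```

Request:
move_arm(
  plan=[
    [0, 0, -0.6, 0, 0, 0],
    [0.54, -0.58, 0, 0, 0, 0],
    [0.54, -0.58, 0, 0, 0, 0],
    [0, 0, 0.5, 0, 0, 0],
    [0, 0, 0.2, 0, 0, 0],
    [0, 0, 0.1, 0, 0, 0],
    [0, 0, 0.1, 0, 0, 0],
    [0, 0, 0.1, 0, 0, 0],
    [0, 0, 0, 0, 0, 0],
  ],
)

```text
clock: 9.55
position: [0.6191, 0.2121, 0.0159]
orientation: [-3.141, -0.002, 0.244]
contact_force: [-4.1, 0.2, 9.8]
gripper_width: 0.0006
gripper_force: 4.9
```

Nearly flat (15.9 mm); press a bit more.

Request:
move_arm(
  plan=[
    [0, 0, 0.05, 0, 0, 0],
    [0, 0, 0.05, 0, 0, 0],
    [0, 0, 0, 0, 0, 0],
  ],
)

```text
clock: 9.85
position: [0.6194, 0.2122, 0.0151]
orientation: [-3.141, -0.004, 0.244]
contact_force: [-10.1, -1.2, 22.4]
gripper_width: 0.0005
gripper_force: 11.1
```

Flat at 15.1 mm. Lift clear and back, then check.

Request:
move_arm(
  plan=[
    [0, 0, -0.5, 0, 0, 0],
    [0, 0, -1, 0, 0, 0],
    [0, 0, -1, 0, 0, 0],
    [0, 0, -1, 0, 0, 0],
    [-1, 0, -1, 0, 0, 0],
    [-1, 0, 0, 0, 0, 0],
    [-1, 0.5, 0, 0, 0, 0],
    [-1, 0.5, 0, 0, 0, 0],
    [0, 0, 0, 0, 0, 0],
    [0, 0, 0, 0, 0, 0],
    [0, 0, 0, 0, 0, 0],
  ],
)

```text
clock: 10.95
position: [0.4782, 0.1358, 0.1847]
orientation: [3.141, -0.001, 0.244]
contact_force: [0.4, 0.3, -0.5]
gripper_width: 0.0005
gripper_force: 0.0
```

Run:
```python
from h import *
p,D=imaging.read_camera('scene');cv2.imwrite('pics/s2.png',cv2.resize(p[200:380,150:480,::-1],None,fx=2.4,fy=2.4))
p,D=imaging.read_camera('wrist');cv2.imwrite('pics/w2.png',p[:,:,::-1])
c=campose('wrist');K,e,R,_=c
for a in(61.4,151.4,-118.6,-28.6):
  for rad in(.05,.12):
    w=np.array([.5595+rad*np.cos(np.radians(a)),.1025+rad*np.sin(np.radians(a)),.036 if rad<.1 else .022]);q=R.T@(w-e)
    r,k=int(K[1,2]-K[1,1]*q[1]/-q[2]),int(K[0,2]+K[0,0]*q[0]/-q[2])
    if 0<=r<480 and 0<=k<640: print(a,rad,r,k,np.round(atd(c,r,k,D[r,k]),4))
s=arm.sense();print(s['position'],s['contact_force'],s['clock'])
```

```text
61.4 0.05 78 342 [0.5837 0.1469 0.0347]
61.4 0.12 7 268 [0.6185 0.2099 0.0139]
151.4 0.05 179 345 [0.516  0.1267 0.036 ]
151.4 0.12 240 284 [0.4548 0.1607 0.0246]
-118.6 0.05 175 439 [0.5359 0.0598 0.037 ]
-118.6 0.12 231 493 [ 0.5027 -0.0013  0.0231]
-28.6 0.05 74 444 [0.6033 0.0789 0.0368]
[0.47833259 0.13612178 0.1843517 ] [-0.31409379  0.46357372  0.4461346 ] 11.05
```

View pics/s2.png

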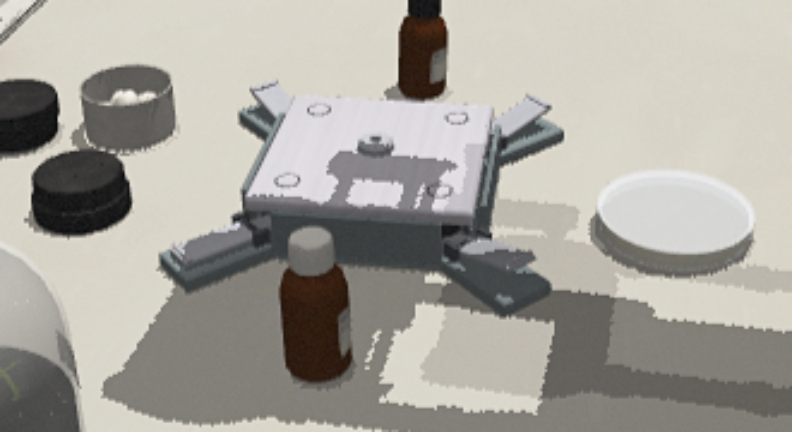

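The left tab at (215, 245) lies flat, the other three stand up, and the bystanders haven't moved. I'll check the plate's tilt with a plane fit.

Run:
```python
from h import *
v,u=np.mgrid[:480,:640]
for n in('wrist','top','scene'):
    c=campose(n);p,D=imaging.read_camera(n);K,e,R,_=c
    d=np.stack([(u-K[0,2])/K[0,0],-(v-K[1,2])/K[1,1],-np.ones_like(u,float)],-1)@R.T
    P=(e+d*D[...,None])[D>0]
    a=np.radians(16.3);q=(P[:,:2]-[.5595,.1025])@np.array([[np.cos(a),-np.sin(a)],[np.sin(a),np.cos(a)]])
    def pl(m):
        A=np.c_[q[m],np.ones(m.sum())];return np.round(np.linalg.lstsq(A,P[m][:,2],rcond=None)[0],4)
    m=(abs(q).max(1)<.058)&(np.hypot(*q.T)>.015)&(abs(P[:,2]-.036)<.008)
    g=(abs(q).max(1)>.10)&(abs(q).max(1)<.2)&(abs(P[:,2])<.008)
    print(n,m.sum(),'plate',pl(m),'bench',pl(g))
```

```text
wrist 25436 plate [0.0013 0.0002 0.0364] bench [ 0.0009 -0.      0.0004]
top 2633 plate [-0.0011 -0.0015  0.0363] bench [-0.0007 -0.0006  0.0003]
scene 3040 plate [0.0003 0.0006 0.0354] bench [ 0.0003 -0.     -0.0004]
```

Level to about 0.001 rad, so I'm handing it in.

```bash
python3 -c "
from cell import arm
print(arm.job_done())"
```

```text
the job is handed in; nothing more can be done
None
```

The corner that gave was the far-left one (+x +y in the world frame). Its shim tab is pressed flat, the other three stand up, the plate is level to about 0.001 rad, and the hand is clear; the job was handed in at about 11 s, no verdict shown.

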